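# Find the tired spring of the mould press and tag it

### The job

One of the three spring pads on the bed of the cigar-mould press has gone soft: with the fingertips press each pad in turn, going along the row from the robot's left to its right, at least half-way down its travel, and let it spring back. Then push the tag of the softest pad down flat to mark it for a new spring, and leave the other two tags up. Pick nothing up and leave the other things on the bench where they are.

Things in the scene. Friction and masses are not known exactly. Their poses are not given: they have to be found in the camera images.
- press_bed: grey steel bed of a bench press, 170 mm deep, 620 mm long, top 45 mm above the bench; origin at its middle, at bench height; x axis away from the robot, y axis along the row of pads towards the robot's left, z up. The three pads stand in a row on it, 140 mm apart, the middle one over the origin; beyond the end pads, 270 mm from the middle, rises a steel column at each end, 22 mm thick, its top 195 mm above the bench
- pad_p_top (a point): centre of the upper face of a spring pad, moving with it: flat wood-faced plate 100 x 110 mm (110 along the row), face 114 mm above the bench, z up. Pressed straight down it goes 12 mm to a stop, then springs back. The pads look alike; 8 mm down, the softest pushes back with about 4 N, the others 8 to 11 N (at the stop 6, 12 to 16 N). The letter tells neither place nor stiffness
- pad_p_hinge (a point): mid hinge line of pad p's tag, 62 mm above the bench, 85 mm from the pad's centre towards the robot. The tag, a white card on a steel plate 46 mm wide, 4 thick, reaches 65 mm from this line towards the robot, sloping up 31 to 40 degrees to its free edge; it folds down until level and stays where left. Pushed straight down 12 to 45 mm out from the line it takes 1 to 5 N. Axes as the bed's
- pad_q_top (a point): centre of the upper face of a spring pad, moving with it: flat wood-faced plate 100 x 110 mm (110 along the row), face 114 mm above the bench, z up. Pressed straight down it goes 12 mm to a stop, then springs back. The pads look alike; 8 mm down, the softest pushes back with about 4 N, the others 8 to 11 N (at the stop 6, 12 to 16 N). The letter tells neither place nor stiffness
- pad_q_hinge (a point): mid hinge line of pad q's tag, 62 mm above the bench, 85 mm from the pad's centre towards the robot. The tag, a white card on a steel plate 46 mm wide, 4 thick, reaches 65 mm from this line towards the robot, sloping up 31 to 40 degrees to its free edge; it folds down until level and stays where left. Pushed straight down 12 to 45 mm out from the line it takes 1 to 5 N. Axes as the bed's
- pad_r_top (a point): centre of the upper face of a spring pad, moving with it: flat wood-faced plate 100 x 110 mm (110 along the row), face 114 mm above the bench, z up. Pressed straight down it goes 12 mm to a stop, then springs back. The pads look alike; 8 mm down, the softest pushes back with about 4 N, the others 8 to 11 N (at the stop 6, 12 to 16 N). The letter tells neither place nor stiffness
- pad_r_hinge (a point): mid hinge line of pad r's tag, 62 mm above the bench, 85 mm from the pad's centre towards the robot. The tag, a white card on a steel plate 46 mm wide, 4 thick, reaches 65 mm from this line towards the robot, sloping up 31 to 40 degrees to its free edge; it folds down until level and stays where left. Pushed straight down 12 to 45 mm out from the line it takes 1 to 5 N. Axes as the bed's
- tag_1 (a joint): angle of one of the three tags, rad: 0 to 0.15 at the start (0: sloping up 40 degrees), growing as it is pushed down; 0.70 is flat, its stop. The number does not tell which pad the tag belongs to
- tag_2 (a joint): angle of one of the three tags, rad: 0 to 0.15 at the start (0: sloping up 40 degrees), growing as it is pushed down; 0.70 is flat, its stop. The number does not tell which pad the tag belongs to
- tag_3 (a joint): angle of one of the three tags, rad: 0 to 0.15 at the start (0: sloping up 40 degrees), growing as it is pushed down; 0.70 is flat, its stop. The number does not tell which pad the tag belongs to
- glue_pot: white china glue pot, diameter 60 mm, 38 mm high, on the bench in front of the press bed; origin at the centre of its underside; not to be moved
- spanner: steel open-ended spanner, 150 mm long, lying in front of the press bed; origin under its middle; not to be moved
- spare_spring: new coil spring standing on the press bed's end, diameter 34 mm, 58 mm high; origin at its foot; not to be moved
- cap_punch: steel tube punch standing on the press bed's other end, diameter 26 mm, 34 mm high; origin at its foot; not to be moved
- beaker: clear plastic beaker, diameter 72 mm, 100 mm high, behind the press bed; origin at the centre of its underside; not to be moved
- chaveta: flat rounded steel leaf knife, about 150 x 75 mm, lying on the rolling board; origin under its middle; not to be moved
- mould_half: half of a black plastic cigar mould, 130 x 182 x 22 mm, lying at the side; origin under its middle; not to be moved

How it is judged:
By the outcome, as a careful person would: the job done as asked, in the order asked, and still so for the second after the job is handed in, with the robot touching nothing.
It also fails if it takes over 58 s, if anything falls off the work surface, if the arm or the gripper's body presses on something with over 40 N, if the wrist force passes 120 N, or if a joint passes its speed limit or range.

### The arm

A 6-joint arm with a two-finger parallel gripper is mounted at the origin on the work surface. World frame = base frame: x ahead of the robot, y to its left, z up, the work surface at z = 0. Lengths are in m, angles in rad, forces in N, time in s.
With the tool pointing down it reaches from about 0.25 to 0.775 m from the base axis. Payload 4 kg.
Tool frame: the origin (TCP) lies where the fingers leave the gripper's body, on its centre line; the fingertips stand 97 mm ahead of it and the grasp point (between the pads) lies 78 mm ahead of it; z points along the fingers, x is the direction in which the jaws open and shut, and the axes are right-handed (so a half turn about z gives the same grasp; the last joint's range is limited). The gripper opens to 94 mm and grips with 3 to 60 N. Pads are 16 mm wide; open, the fingers measure 119 mm over their backs; the gripper's body (75 mm by 177 mm) begins 78 mm behind the grasp point.
Start: joints at [-1.322, 0.087, 1.371, -0, 1.684, -0.103], TCP at [0.19, -0.516, 0.303] pointing down, gripper open.
Joint ranges: [-3.1, 3.1], [-0.76, 2.03], [0.27, 2.55], [-1.08, 4.22], [0.17, 2.65], [-2.57, 2.57]. Speed limits (rad/s): [2.79, 2.79, 3.14, 3.14, 3.14, 3.14].

### API

Orientations are given as a 3x3 rotation matrix whose columns are the frame's x, y, z axes.
In Python, from station import status, optics, bot gives the robot as it stands.
- The arm moves only by the shell command python3 -m pendant 'ROWS' [FORCE]. ROWS is JSON, a list of rows, each a list of 7 numbers: the turn, a rotation vector about the tool's x, y, z in degrees, then the shift along the tool's x, y, z in mm, then the finger opening in mm, from 0 to 94. In form: [[wx, wy, wz, dx, dy, dz, fingers], ...]. A call has 1 to 20 rows; each row is the pose to reach, as a shift and turn from the pose measured when the call began, along the tool's axes at that moment; what a row does not reach only later rows make up. A row lasts 1/8 s, in which the tool goes at most 62.5 mm and 10.7 degrees, less where a joint would pass 70% of its speed; a pose out of reach is approached as far as the arm can. A call with a gripper value outside its range is refused whole. The fingers move at their own pace and stop on an object; FORCE is the grip in N (left out, the last holds). Time passes only in rows, so rows that repeat a pose let the fingers close. It gives the time, the measured TCP pose, the force and the opening at its end, in the units of the state.
- status.get_state(): the state, without advancing time (a new reading comes with each control period).
- optics.grab_frame(name): name is "scene" or "top" or "wrist"; returns a dict with "image" (384x512x3 uint8, red, green, blue), "mtx" (3x3 intrinsics, pixels), "D" ([k1, k2, p1, p2, k3] as OpenCV has them; the pictures are not rectified), "R" (3x3) and "t" (3): a world point X has camera coordinates R X + t. Camera axes: x right, y down, z forward; pixel columns grow to the right and rows downward; lengths in m; the calibration is good to about 2 mm. A picture is of the moment at which its call begins. There is no depth.
- bot.hand_in(): hands the job in, once; it reports no verdict.
The state is a dict: "t": time; "joint_pos": joint angles; "joint_velocities": joint speeds; "joint_efforts": joint torques, N m; "position": TCP position; "tcp_rot": TCP orientation; "wrist_force": force on the tool from outside, world axes, zero at the start; "torque": the same for the moment, N m; "finger_gap": finger opening in m.
Only numpy, scipy, OpenCV 4.12 (cv2) and the standard library are available. Lean on these libraries where they do the work, as an engineer would, in place of code of your own. Each camera call takes 0.05 s, during which the arm holds its last target.

## Working session

There is one attempt and no reset: what is moved stays moved. The work goes in short steps, Python scripts to look and compute and a shell command to move; the robot and the scene stay as the last step left them, time stands still between calls to the robot, and variables do not carry over. Pictures are saved under pics/ and viewed, and the job is handed in when it is done.

```bash
ls; mkdir -p pics; python3 - <<'E'
from station import status, optics, bot
import cv2
s=status.get_state()
for k,v in s.items(): print(k,v)
for n in ["scene","top","wrist"]:
    f=optics.grab_frame(n)
    cv2.imwrite(f"pics/{n}0.png",f["image"][:,:,::-1])
    print(n,f["mtx"],f["D"],f["R"],f["t"])
E
```

```text
pics
t 0.0
joint_pos [-1.32204585e+00  8.79551292e-02  1.37224138e+00 -2.30608748e-05
  1.68358956e+00 -1.03103393e-01]
joint_velocities [-0.00103872 -0.00288088 -0.00192148  0.0003216   0.00152139 -0.00105758]
joint_efforts [-2.34961226e-04 -3.40185463e+01 -3.02427077e+01  7.16696517e-02
  3.30144411e-02 -1.67473645e-04]
position [ 0.18945737 -0.51598453  0.3015104 ]
tcp_rot [[ 3.44635669e-01 -9.38736352e-01 -5.62214042e-04]
 [-9.38733980e-01 -3.44636068e-01  2.12026748e-03]
 [-2.18413140e-03 -2.02950376e-04 -9.99997594e-01]]
wrist_force [ 0.04632007 -0.20705156  0.7518753 ]
torque [ 0.06798128 -0.03168975 -0.00464261]
finger_gap 0.09432258994026121
scene [[381.88049279   0.         253.24814076]
 [  0.         381.88049279 187.54873285]
 [  0.           0.           1.        ]] [0.00977094 0.         0.         0.         0.        ] [[-0.55663634  0.83050172 -0.02056389]
 [ 0.48050677  0.30166546 -0.82347507]
 [-0.67769405 -0.46825724 -0.56697966]] [ 0.3137165  -0.18207866  1.89727053]
top [[392.75693772   0.         256.17677558]
 [  0.         392.75693772 186.14742773]
 [  0.           0.           1.        ]] [-0.08427328  0.          0.          0.          0.        ] [[ 0.01068071 -0.99989147  0.01014761]
 [-0.99295902 -0.01180287 -0.1178689 ]
 [ 0.11797588 -0.00881724 -0.99297732]] [-0.01718305  0.57584074  1.31628252]
wrist [[326.0482492    0.         254.65165101]
 [  0.         326.0482492  191.02864531]
 [  0.           0.           1.        ]] [-0.05245766  0.          0.          0.          0.        ] [[ 0.3445516  -0.93876602 -0.00160016]
 [-0.90932915 -0.33417004  0.2478929 ]
 [-0.23324816 -0.08395682 -0.96878612]] [-0.55016816 -0.02304947  0.39092432]
```

View pics/scene0.png

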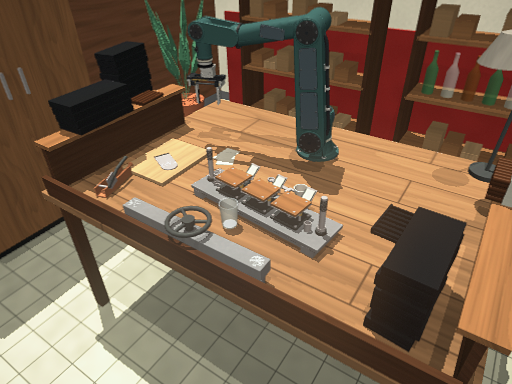

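View pics/top0.png

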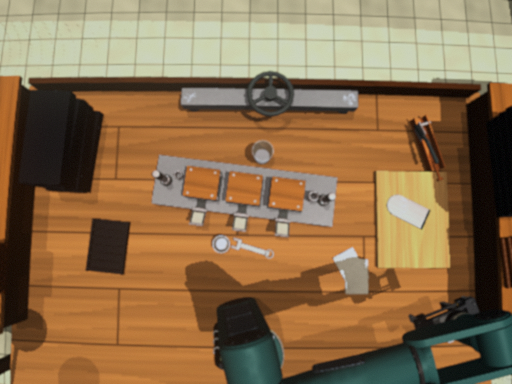

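View pics/wrist0.png

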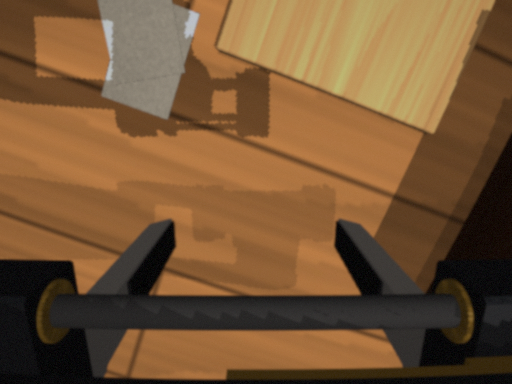

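The top view shows the pads at about (202,184), (244,188) and (286,194), with the tags below them at (198,216), (240,222) and (282,228). I'll zoom in on both views to measure.

```bash
python3 - <<'E'
import cv2
a=cv2.imread("pics/top0.png")[145:265,145:345]
cv2.imwrite("pics/topz.png",cv2.resize(a,None,fx=4,fy=4,interpolation=cv2.INTER_CUBIC))
a=cv2.imread("pics/scene0.png")[140:260,180:350]
cv2.imwrite("pics/scenez.png",cv2.resize(a,None,fx=4.5,fy=4.5,interpolation=cv2.INTER_CUBIC))
E
```

```text
(no output)
```

View pics/topz.png

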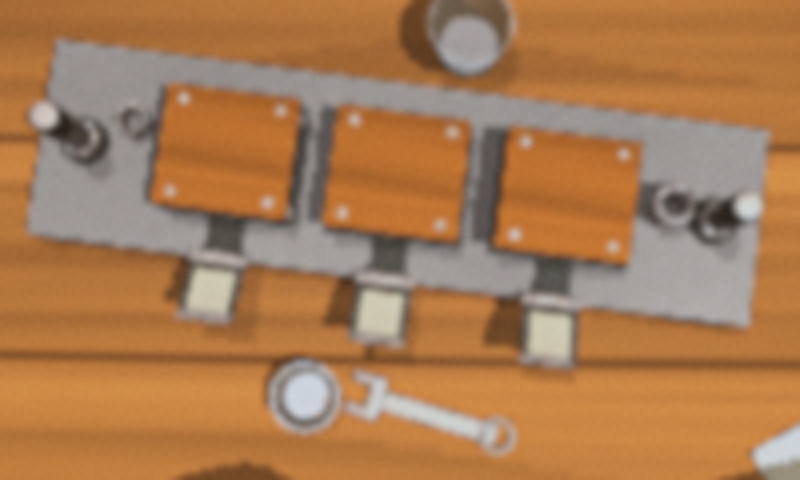

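View pics/scenez.png

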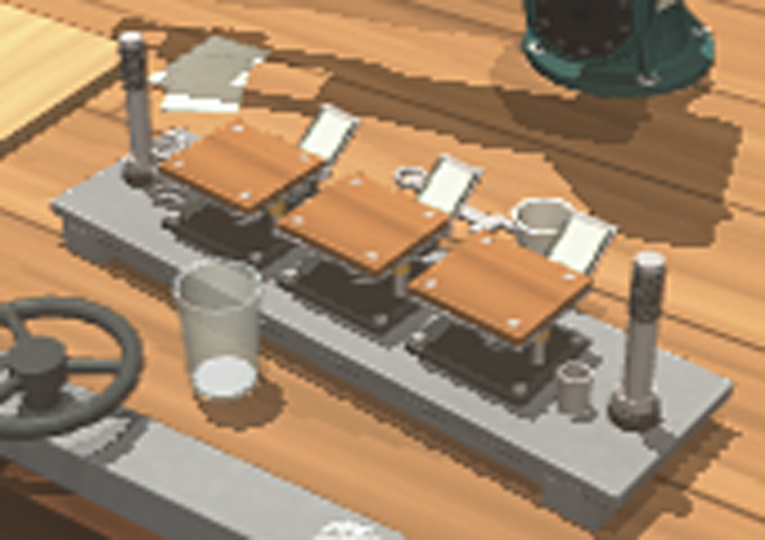

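```bash
cat > h.py <<'E'
import numpy as np,cv2
from station import status, optics, bot
def ray(f,uv):
    p=cv2.undistortPoints(np.array(uv,float).reshape(-1,1,2),f["mtx"],np.array(f["D"]))[:,0]
    R=np.array(f["R"]);t=np.array(f["t"])
    d=np.c_[p,np.ones(len(p))]@R
    return -R.T@t, d/np.linalg.norm(d,axis=1,keepdims=True)
def plane(f,uv,z):
    c,d=ray(f,uv); return c+d*((z-c[2])/d[:,2])[:,None]
def tri(f,a,g,b):
    c1,D1=ray(f,a);c2,D2=ray(g,b);out=[]
    for d,e in zip(D1,D2):
        A=np.c_[d,-e];k=np.linalg.lstsq(A,c2-c1,rcond=None)[0]
        p,q=c1+k[0]*d,c2+k[1]*e; out.append([*(p+q)/2,np.linalg.norm(p-q)])
    return np.array(out)
E
cat > m1.py <<'E'
from h import *
np.set_printoptions(precision=4,suppress=True)
T=optics.grab_frame("top");S=optics.grab_frame("scene")
tz=lambda a:(np.array(a,float)+.5)/4-.5+145
sz=lambda a:(np.array(a,float)+.5)/4.5-.5+[180,140]
ts={'L':[(184,98),(280,110),(169,190),(267,202)],'M':[(355,120),(452,132),(342,213),(440,225)],'R':[(526,142),(624,154),(514,234),(613,246)]}
sc={'L':[(490,232),(592,283),(518,340),(410,288)],'M':[(360,172),(450,217),(373,273),(277,222)],'R':[(240,122),(325,160),(243,210),(158,163)]}
C=[]
for k in 'LMR':
    a=tz(ts[k]).mean(0);b=sz(sc[k]).mean(0)
    print(k,tri(T,[a],S,[b])[0],plane(T,[a],.114)[0],plane(S,[b],.114)[0]); C.append(plane(T,[a],.114)[0])
d=C[0]-C[2];print('yaw',np.degrees(np.arctan2(-d[0],d[1])),np.linalg.norm(d)/2)
# tags: card centre of free edge, hinge strip
tt={'L':(207,317),'M':(379,341),'R':(549,364)}; st={'L':(597,222),'M':(460,162),'R':(340,112)}
for k in 'LMR': print('tag free edge',k,tri(T,[tz(tt[k])],S,[sz(st[k])])[0])
E
python3 m1.py
```

```text
L [0.5767 0.1719 0.1108 0.0051] [0.5775 0.1692 0.114 ] [0.579  0.1759 0.114 ]
M [0.5599 0.0315 0.1118 0.0045] [0.5608 0.0295 0.114 ] [0.5614 0.0352 0.114 ]
R [ 0.544  -0.1081  0.1126  0.0039] [ 0.545  -0.1096  0.114 ] [ 0.545  -0.1049  0.114 ]
yaw -6.649545404933692 0.1403703449131538
tag free edge L [0.441  0.1861 0.0977 0.0083]
tag free edge M [0.4242 0.0445 0.1009 0.0044]
tag free edge R [ 0.4077 -0.0937  0.1003  0.0024]
```

```bash
python3 -m pendant '[[0,0,2,-34,-40,-10,0],[0,0,4,-68,-80,-20,0],[0,0,6,-102,-120,-20,0],[0,0,8,-136,-160,-20,0],[0,0,10,-170,-200,-20,0],[0,0,12,-204,-240,-20,0],[0,0,14,-238,-280,-20,0],[0,0,16,-272,-320,-20,0],[0,0,18,-306,-360,-20,0],[0,0,20,-340,-400,-20,0],[0,0,22,-374,-440,-20,0],[0,0,24,-408,-480,-10,0],[0,0,26,-442,-520,0,0],[0,0,27,-476,-560,10,0],[0,0,27,-511,-601,20,0],[0,0,27,-511,-601,35,0],[0,0,27,-511,-601,50,0],[0,0,27,-511,-601,60,0],[0,0,27,-511,-601,60,0]]' 20
cat > look.py <<'E'
from h import *;import sys
np.set_printoptions(precision=4,suppress=True)
s=status.get_state();print(s["t"],s["position"],s["wrist_force"],s["finger_gap"]);print(s["tcp_rot"])
for n in sys.argv[2:]:
    cv2.imwrite(f"pics/{n}{sys.argv[1]}.png",optics.grab_frame(n)["image"][:,:,::-1])
E
python3 look.py 1 wrist scene
```

```text
t: 2.62
position: [0.5769, 0.1695, 0.2419]
tcp_rot: [[-0.121, -0.993, -0.002], [-0.993, 0.121, 0.001], [-0.0, 0.002, -1.0]]
wrist_force: [-0.8, -0.5, -1.0]
finger_gap: 0.0005
2.625 [0.5769 0.1695 0.2419] [-0.8447 -0.4926 -1.023 ] 0.0004930207353730912
[[-0.1208 -0.9927 -0.0019]
 [-0.9927  0.1208  0.0005]
 [-0.0003  0.0019 -1.    ]]
```

View pics/wrist1.png

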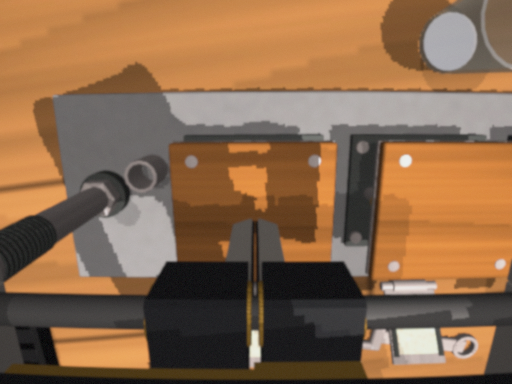

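View pics/scene1.png

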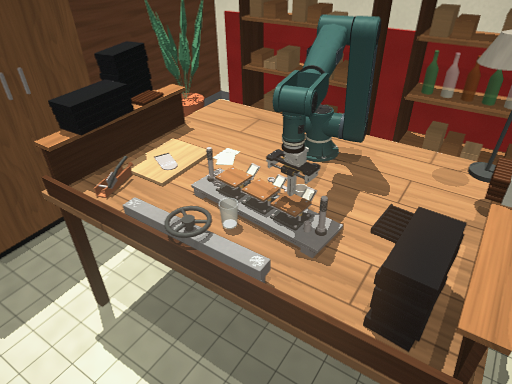

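The wrist view shows the closed fingers over the left pad (pad spans about 170–335 px wide; the tips point at about (255,225)). I'll descend and read the force.

```bash
python3 -m pendant '[[0,0,0,0,0,10,0],[0,0,0,0,0,20,0],[0,0,0,0,0,26,0],[0,0,0,0,0,26,0],[0,0,0,0,0,26,0]]'
python3 -m pendant '[[0,0,0,0,0,4,0],[0,0,0,0,0,8,0],[0,0,0,0,0,10,0],[0,0,0,0,0,10,0],[0,0,0,0,0,10,0]]'
python3 -m pendant '[[0,0,0,0,0,2,0],[0,0,0,0,0,4,0],[0,0,0,0,0,4,0],[0,0,0,0,0,4,0],[0,0,0,0,0,4,0]]'
```

```text
t: 3.35
position: [0.5777, 0.17, 0.2176]
tcp_rot: [[-0.12, -0.993, 0.001], [-0.993, 0.12, 0.001], [-0.001, -0.001, -1.0]]
wrist_force: [-0.4, -0.5, -0.0]
finger_gap: 0.0006
t: 3.98
position: [0.5779, 0.1701, 0.2081]
tcp_rot: [[-0.12, -0.993, 0.002], [-0.993, 0.12, 0.001], [-0.002, -0.002, -1.0]]
wrist_force: [0.1, -0.6, 2.5]
finger_gap: 0.0001
t: 4.6
position: [0.5779, 0.1701, 0.2042]
tcp_rot: [[-0.12, -0.993, 0.002], [-0.993, 0.12, 0.001], [-0.002, -0.002, -1.0]]
wrist_force: [-1.4, -0.9, 4.0]
finger_gap: 0.0005
```

```bash
python3 -m pendant '[[0,0,0,0,0,2,0],[0,0,0,0,0,3,0],[0,0,0,0,0,3,0],[0,0,0,0,0,3,0],[0,0,0,0,0,3,0]]'
python3 look.py 2 wrist scene
python3 - <<'E'
from h import *
for i in range(5):
    optics.grab_frame("top");s=status.get_state();print(s["position"][2],s["wrist_force"][2])
E
```

```text
t: 5.22
position: [0.578, 0.1701, 0.2013]
tcp_rot: [[-0.12, -0.993, 0.002], [-0.993, 0.12, 0.001], [-0.002, -0.002, -1.0]]
wrist_force: [-1.3, -0.1, 5.0]
finger_gap: 0.0006
5.225 [0.578  0.1701 0.2013] [-1.3269 -0.1423  5.0099] 0.0006369351052137156
[[-0.1203 -0.9927  0.0023]
 [-0.9927  0.1203  0.0015]
 [-0.0018 -0.0021 -1.    ]]
0.2013613914285193 5.224961711997516
0.20134281303811596 4.668906588456802
0.20132085255412246 4.701544666433535
0.20137337694713345 5.066160035061325
0.2013406681672855 5.226201027403662
```

View pics/wrist2.png

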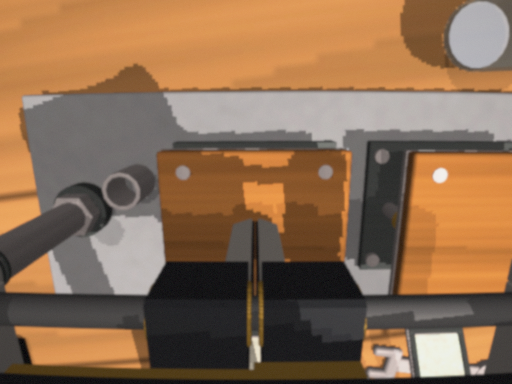

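At nominally 10 mm down it pushes back about 5 N, a slope near 0.5 N/mm, which fits the soft pad. I still need to test the other two.

```bash
python3 -m pendant '[[0,0,0,0,0,-6,0],[0,0,0,0,0,-12,0],[0,0,0,0,0,-20,0],[0,0,0,0,0,-35,0],[0,0,0,35,0,-38,0],[0,0,0,70,0,-38,0],[0,0,0,105,0,-38,0],[0,0,0,141,0,-38,0],[0,0,0,141,0,-30,0],[0,0,0,141,0,-16,0],[0,0,0,141,0,-16,0],[0,0,0,141,0,-16,0]]'
python3 -m pendant '[[0,0,0,0,0,5,0],[0,0,0,0,0,9,0],[0,0,0,0,0,9,0],[0,0,0,0,0,9,0]]'
python3 -m pendant '[[0,0,0,0,0,3,0],[0,0,0,0,0,6,0],[0,0,0,0,0,7,0],[0,0,0,0,0,7,0],[0,0,0,0,0,7,0]]'
python3 - <<'E'
from h import *
for i in range(4):
    optics.grab_frame("top");s=status.get_state();print(s["position"][2],s["wrist_force"][2])
E
```

```text
t: 7.08
position: [0.5609, 0.031, 0.2167]
tcp_rot: [[-0.119, -0.993, 0.002], [-0.993, 0.119, 0.002], [-0.002, -0.001, -1.0]]
wrist_force: [0.3, -0.6, 0.0]
finger_gap: 0.0005
t: 7.58
position: [0.5613, 0.0315, 0.2087]
tcp_rot: [[-0.119, -0.993, 0.003], [-0.993, 0.119, 0.003], [-0.003, -0.003, -1.0]]
wrist_force: [0.7, 2.6, 4.3]
finger_gap: 0.0007
t: 8.2
position: [0.5613, 0.0315, 0.2032]
tcp_rot: [[-0.119, -0.993, 0.004], [-0.993, 0.119, 0.003], [-0.003, -0.004, -1.0]]
wrist_force: [-3.0, 1.8, 9.1]
finger_gap: 0.0005
0.20324156513453112 8.248467859688892
0.2032435900872764 9.177986522486847
0.20324957411821587 9.042451955686708
0.2032392963332182 8.113351168890405
```

The middle pad gives about 9 N at 8 mm, so it is sound. I'll go a little deeper for margin, then do the right pad.

```bash
python3 -m pendant '[[0,0,0,0,0,2,0],[0,0,0,0,0,2,0],[0,0,0,0,0,2,0],[0,0,0,0,0,-6,0],[0,0,0,0,0,-12,0],[0,0,0,0,0,-20,0],[0,0,0,0,0,-35,0],[0,0,0,35,0,-38,0],[0,0,0,70,0,-38,0],[0,0,0,105,0,-38,0],[0,0,0,140,0,-38,0],[0,0,0,140,0,-28,0],[0,0,0,140,0,-14,0],[0,0,0,140,0,-14,0],[0,0,0,140,0,-14,0]]'
python3 -m pendant '[[0,0,0,0,0,5,0],[0,0,0,0,0,9,0],[0,0,0,0,0,9,0],[0,0,0,0,0,9,0]]'
python3 -m pendant '[[0,0,0,0,0,3,0],[0,0,0,0,0,6,0],[0,0,0,0,0,7,0],[0,0,0,0,0,7,0],[0,0,0,0,0,7,0]]'
python3 - <<'E'
from h import *
for i in range(4):
    optics.grab_frame("top");s=status.get_state();print(s["position"][2],s["wrist_force"][2])
E
```

```text
t: 10.28
position: [0.5447, -0.1065, 0.2165]
tcp_rot: [[-0.117, -0.993, 0.004], [-0.993, 0.117, 0.003], [-0.004, -0.003, -1.0]]
wrist_force: [-0.7, -0.1, -0.3]
finger_gap: 0.0006
t: 10.78
position: [0.5452, -0.1061, 0.2087]
tcp_rot: [[-0.117, -0.993, 0.006], [-0.993, 0.117, 0.004], [-0.004, -0.005, -1.0]]
wrist_force: [0.6, 1.7, 5.2]
finger_gap: 0.0006
t: 11.4
position: [0.5452, -0.1061, 0.2039]
tcp_rot: [[-0.117, -0.993, 0.007], [-0.993, 0.117, 0.003], [-0.004, -0.006, -1.0]]
wrist_force: [-3.7, 1.5, 10.4]
finger_gap: 0.0005
0.20397161882089404 9.825754090250486
0.2039266054564517 9.868228795983466
0.2039330308984154 11.046109819218783
0.20396885001629805 10.235686579911087
```

The right pad gives about 10.3 N, so the left pad is clearly the soft one. Now I'll retract and go in front of the left tag to look.

```bash
python3 -m pendant '[[0,0,0,0,0,2,0],[0,0,0,0,0,2,0],[0,0,0,0,0,2,0],[0,0,0,0,0,-6,0],[0,0,0,0,0,-12,0],[0,0,0,0,0,-20,0],[0,0,0,0,0,-40,0],[0,0,0,-35,22,-50,0],[0,0,0,-70,44,-50,0],[0,0,0,-105,66,-50,0],[0,0,0,-140,88,-50,0],[0,0,0,-175,110,-50,0],[0,0,0,-210,132,-50,0],[0,0,0,-245,154,-50,0],[0,0,0,-278,173,-50,0],[0,0,0,-278,173,-50,0],[0,0,0,-278,173,-50,0]]'
python3 look.py 3 wrist scene top
```

```text
t: 13.72
position: [0.4056, 0.1896, 0.2537]
tcp_rot: [[-0.117, -0.993, 0.006], [-0.993, 0.117, 0.002], [-0.003, -0.006, -1.0]]
wrist_force: [0.3, 0.5, 0.2]
finger_gap: 0.0004
13.725 [0.4056 0.1896 0.2537] [0.3322 0.5469 0.2495] 0.00036709055403759134
[[-0.1167 -0.9931  0.0065]
 [-0.9932  0.1168  0.0024]
 [-0.0031 -0.0061 -1.    ]]
```

View pics/wrist3.png

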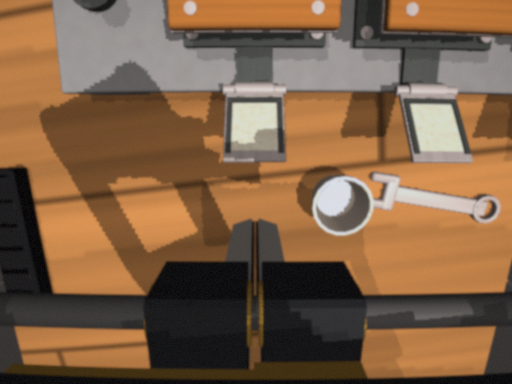

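The left tag's hinge barrel is at about (254,89) and its free edge at (254,160), next to the glue pot at (342,205). Casting rays:

```bash
python3 - <<'E'
from h import *
W=optics.grab_frame("wrist")
h=plane(W,[(254,89)],.065)[0];e=plane(W,[(254,160)],.10)[0];print(h,e,np.linalg.norm((h-e)[:2]))
s=status.get_state();R=np.array(s["tcp_rot"]);p=np.array(s["position"])
u=(e-h)[:2];u/=np.linalg.norm(u)
T=np.r_[h[:2]+.029*u,.1+.097+.012];print(T,(R.T@(T-p))*1e3)
g=plane(W,[(342,205)],.038)[0];print("pot",g)
E
```

```text
[0.4960312  0.17995069 0.065     ] [0.44441377 0.18595888 0.1       ] 0.051965932187678344
[0.46722568 0.18330361 0.209     ] [ -1.26715058 -61.3066472   45.26462368]
pot [0.382366   0.10900393 0.038     ]
```

```bash
python3 -m pendant '[[0,0,0,-1,-30,0,0],[0,0,0,-1,-61,0,0],[0,0,0,-1,-61,20,0],[0,0,0,-1,-61,40,0],[0,0,0,-1,-61,52,0],[0,0,0,-1,-61,60,0],[0,0,0,-1,-61,68,0],[0,0,0,-1,-61,76,0],[0,0,0,-1,-61,82,0],[0,0,0,-1,-61,86,0],[0,0,0,-1,-61,86,0],[0,0,0,-1,-61,86,0]]'
```

```text
t: 15.42
position: [0.4672, 0.1832, 0.1682]
tcp_rot: [[-0.119, -0.993, 0.007], [-0.993, 0.119, 0.003], [-0.004, -0.006, -1.0]]
wrist_force: [-0.4, -0.1, 0.4]
finger_gap: 0.0005
```

```bash
python3 -m pendant '[[0,0,0,0,0,2,0],[0,0,0,0,0,3,0],[0,0,0,0,0,3,0],[0,0,0,0,0,3,0]]'; python3 -m pendant '[[0,0,0,0,0,1,0],[0,0,0,0,0,2,0],[0,0,0,0,0,2,0],[0,0,0,0,0,2,0]]';python3 look.py 4 wrist
```

```text
t: 15.92
position: [0.4673, 0.1832, 0.1652]
tcp_rot: [[-0.118, -0.993, 0.007], [-0.993, 0.119, 0.003], [-0.004, -0.006, -1.0]]
wrist_force: [-0.5, 0.7, 0.7]
finger_gap: 0.0004
t: 16.42
position: [0.4674, 0.1831, 0.1631]
tcp_rot: [[-0.119, -0.993, 0.007], [-0.993, 0.119, 0.003], [-0.003, -0.007, -1.0]]
wrist_force: [-0.1, 0.1, 0.3]
finger_gap: 0.0005
16.425 [0.4674 0.1831 0.1631] [-0.0511  0.078   0.3058] 0.0005425093566353474
[[-0.1186 -0.9929  0.0069]
 [-0.9929  0.1186  0.0027]
 [-0.0035 -0.0066 -1.    ]]
```

View pics/wrist4.png

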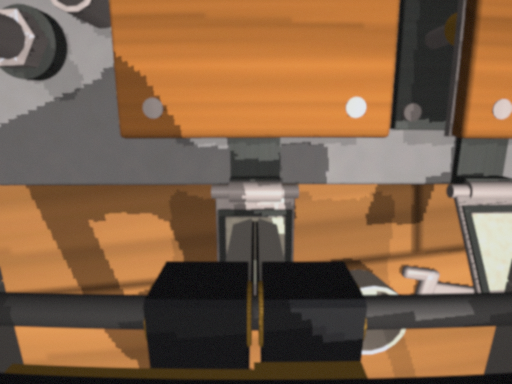

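The fingers are over the tag, with the hinge at (255,195). There is little resistance yet, so I'll press on to the stop.

```bash
python3 -m pendant '[[0,0,0,0,0,1,0],[0,0,0,0,0,2,0],[0,0,0,0,0,2,0],[0,0,0,0,0,2,0]]'; python3 look.py 5 scene
```

```text
t: 16.98
position: [0.4673, 0.1832, 0.1614]
tcp_rot: [[-0.119, -0.993, 0.007], [-0.993, 0.119, 0.003], [-0.004, -0.007, -1.0]]
wrist_force: [-1.6, -0.6, 4.7]
finger_gap: 0.0006
16.975 [0.4673 0.1832 0.1614] [-1.6275 -0.5553  4.6931] 0.0005567842322017133
[[-0.1185 -0.9929  0.0069]
 [-0.9929  0.1185  0.0027]
 [-0.0035 -0.0065 -1.    ]]
```

```bash
python3 - <<'E'
import cv2
a=cv2.imread("pics/scene5.png")[110:240,220:350]
cv2.imwrite("pics/scene5z.png",cv2.resize(a,None,fx=4.5,fy=4.5,interpolation=cv2.INTER_CUBIC))
E
```

```text
(no output)
```

View pics/scene5z.png

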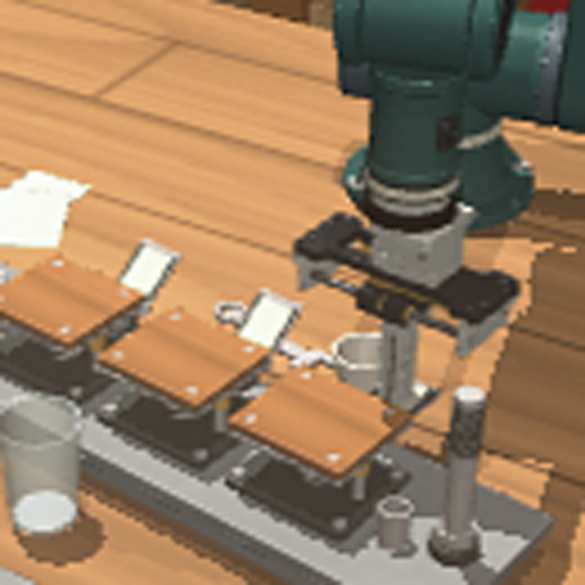

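The force rose to 4.7 N with the tip at 64 mm, so the tag may be at its stop. I'll press another 2 mm to confirm.

```bash
python3 -m pendant '[[0,0,0,0,0,1,0],[0,0,0,0,0,2,0],[0,0,0,0,0,2,0]]'; python3 -m pendant '[[0,0,0,0,0,1,0],[0,0,0,0,0,1,0],[0,0,0,0,0,1,0]]'
```

```text
t: 17.4
position: [0.4673, 0.1832, 0.1613]
tcp_rot: [[-0.118, -0.993, 0.007], [-0.993, 0.118, 0.003], [-0.004, -0.007, -1.0]]
wrist_force: [-5.0, -1.9, 10.9]
finger_gap: 0.0003
t: 17.77
position: [0.4673, 0.1832, 0.1614]
tcp_rot: [[-0.118, -0.993, 0.008], [-0.993, 0.118, 0.003], [-0.004, -0.007, -1.0]]
wrist_force: [-4.3, -0.9, 7.3]
finger_gap: 0.0003
```

The force went up to 11 N with no further travel: that's the hard stop. Now I'll retract and look.

```bash
python3 -m pendant '[[0,0,0,0,0,-5,0],[0,0,0,0,0,-25,0],[0,0,0,0,0,-60,0],[0,0,0,0,0,-90,0],[0,0,0,0,40,-100,0],[0,0,0,0,80,-110,0],[0,0,0,0,100,-110,0],[0,0,0,0,100,-110,0],[0,0,0,0,100,-110,0]]'; python3 look.py 6 wrist scene top
python3 - <<'E'
import cv2
a=cv2.imread("pics/scene6.png")[140:260,180:350]
cv2.imwrite("pics/scene6z.png",cv2.resize(a,None,fx=4.5,fy=4.5,interpolation=cv2.INTER_CUBIC))
E
```

```text
t: 18.9
position: [0.3678, 0.1946, 0.2704]
tcp_rot: [[-0.119, -0.993, 0.008], [-0.993, 0.119, 0.003], [-0.003, -0.008, -1.0]]
wrist_force: [0.0, -0.1, -0.2]
finger_gap: 0.0007
18.9 [0.3678 0.1946 0.2704] [ 0.0088 -0.132  -0.1531] 0.0006767092496020022
[[-0.1186 -0.9929  0.0081]
 [-0.9929  0.1186  0.0025]
 [-0.0035 -0.0077 -1.    ]]
```

View pics/scene6z.png

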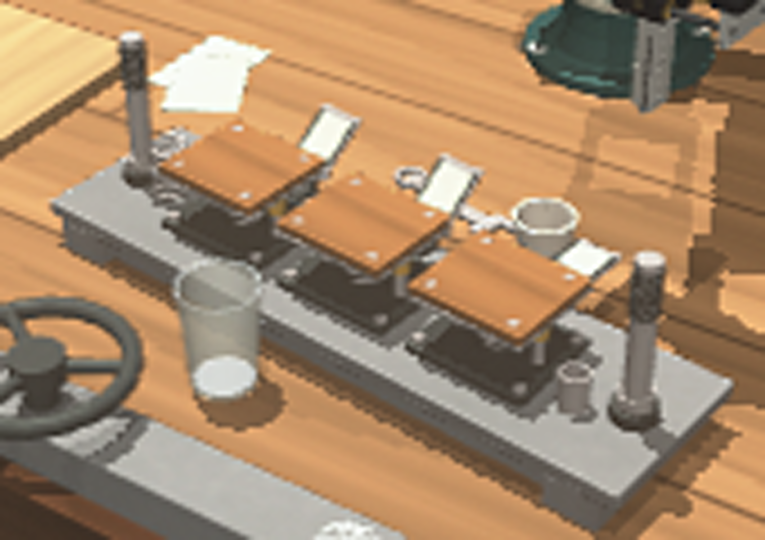

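View pics/wrist6.png

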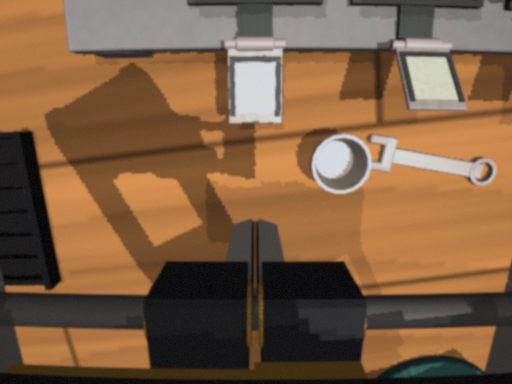

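The left tag now lies flat: in the wrist view its hinge is at (255,44) and free edge at (255,121), and in the scene view it shows at (588,258). The other two tags are up, the pads are back at their old pixels, and nothing else has moved. One numeric check, then I'll hand in.

```bash
python3 - <<'E'
from h import *
W=optics.grab_frame("wrist")
h,e=plane(W,[(255,44),(255,121)],.064);print("flat length if level (65 expected)",np.linalg.norm(h-e))
bot.hand_in()
E
```

```text
flat length if level (65 expected) 0.06286439004675674
the job is handed in; nothing more can be done
```

I pressed the three pads in order from left to right, let each spring back, and folded down the tag of the left pad, which is the soft one. I handed the job in at about 19 s of robot time.

| Pad | Force when pressed | Depth at that reading | Result |
|---|---|---|---|
| Left | about 5 N | about 10 mm | soft |
| Middle | about 9 N | about 8 mm | sound |
| Right | about 10 N | about 7 mm | sound |

After those readings I pressed the middle and right pads about 2 mm further, so all three went past half of their 12 mm travel.

I pushed the left pad's tag down until it met its stop: the force rose to 11 N with no further travel, and the fingertips were about 64 mm above the bench.

**Last checks:**
- **Marked tag:** the pictures show it flat. Its length comes out at 63 mm if it is level, against the stated 65 mm, which is within my measuring error.
- **Everything else in view:** the other two tags are up, the pads are back at their starting height, and the pot, spanner and other parts in view are where they were.
- **Robot:** it was clear of everything, with the wrist force near zero.
- **One disagreement:** the pads triangulated 1 to 3 mm lower than the stated 114 mm, with the rays from the two views missing each other by 4 to 5 mm. The contact forces fitted 114 mm.

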